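# Load a tube into a leaf drill jig

### The job

The steel tube lying on the rails of the drill jig is to be cross-drilled. Drawing a fingertip over its top, not shoving it low down from behind, roll it along the rails until it drops into the V and stops there, without letting it run on past; then push the hinged blue leaf with the drill bush right over until it lies fully down above the tube. Grasp and lift nothing, and leave the other things on the bench where they are.

Things in the scene. Friction and masses are not known exactly. Their poses are not given: they have to be found in the camera images.
- jig: leaf drill jig fixed to the bench: aluminium base 250 x 164 x 12 mm carrying two level steel rails along its x. Origin: centre of the underside; x runs along the rails from the loading end (nearest the robot) to the leaf's hinge, z up. A 90 degree V, 36 mm wide at rail height, crosses both rails at x = +45 mm. Two dark hinge lugs at x = 83 to 107 mm rise to 92 mm above the bench
- rail_start (a point): middle of the loading end, at rail-top height (34 mm), x = -114 mm in the jig: here a stop rises 6 mm above the rails. The rails lie 30 to 61 mm either side of the middle line (open between), run to x = +116 mm and are broken only by the V. Grey side guides 61 to 68 mm either side stand 7 mm above the rail tops
- tube: round steel tube lying across both rails, 48 mm outside diameter, 110 mm long, 0.25 to 0.5 kg. Origin: its centre; own y: its axis; own z points to the weld seam (dark line), straight up at the start. It starts 75 to 125 mm short of the V, parallel to it, its centre 58 mm above the bench (50 mm once in the V). It rolls on freely if let go while moving; the V catches it only if it comes slowly
- tube_top (a point): point on the weld seam, 24 mm from the tube's axis, half way along it; turns with the tube. A fingertip pressed on the tube's very top with a few N and drawn along the rails rolls the tube half as far as the finger goes, so it takes several short strokes. A finger pushing against the back of the tube tends to jam it or to slip over it
- vee_seat (a point): where the tube's centre lies when it rests in the V: 45 mm in x and 50 mm in z from the jig's origin; its axes are the jig's
- leaf (a joint): angle of the leaf, rad: 0 = fully down (level, against its stop, 2 mm above a tube that lies in the V), 1.57 = straight up; it starts leaning back at 1.75 to 2.0 (stop at 2.05). Stiff hinge, it stays where it is left; about 2 N at the tip moves it
- leaf_hinge (a point): hinge axis of the blue leaf (along the jig's y), x = 95 mm, z = 81 mm in the jig. The leaf is a plate 48 mm wide, 10 mm thick (5 mm either side of the axis), ending in a finger tab 36 mm wide, 6 mm thick, whose end is 103 mm from the axis. The brass bush (22 mm diameter) stands 6 mm proud of its outer face 50 mm from the axis. Opened, the leaf leans away from the V, to the jig's +x
- leaf_tip (a point): middle of the end of the finger tab, on the outer (when closed, upper) face; moves with the leaf
- blank: bystander: a second tube of the same kind, standing on end (48 mm diameter, 110 mm high); origin under its centre
- spray_oil: bystander: blue spray can with red cap, 54 mm diameter, 208 mm high; origin under its centre
- tape_measure: bystander: yellow tape measure 68 x 71 x 35 mm; origin under its centre
- pliers: bystander: pliers with red handles, 180 x 66 x 14 mm; origin under its centre
- centre_punch: bystander: dark centre punch 108 x 11 x 10 mm; origin under its centre
- marker: bystander: purple marker pen with yellow cap, 138 x 12 x 11 mm; origin under its centre
- steel_offcut: bystander: flat steel offcut 30 x 85 x 10 mm; origin under its centre
- flat_file: bystander: flat file with a wooden handle, 26 x 303 x 29 mm, lying along the right of the jig; origin under its centre
Not all that is in view belongs to the job. Leave any turquoise look-alike of the tube alone.

How it is judged:
By the outcome, as a careful person would: the job done as asked, in the order asked, and still so for the second after the job is handed in, with the robot touching nothing.
It also fails if it takes over 61 s, if anything falls off the work surface, if the arm or the gripper's body presses on something with over 40 N, if the wrist force passes 120 N, or if a joint passes its speed limit or range.

### The arm

A 6-joint arm with a two-finger parallel gripper is mounted at the origin on a cart in front of the work surface, level with it; the furniture and walls round the work are solid. World frame = base frame: x ahead of the robot, y to its left, z up, the work surface at z = 0. Lengths are in m, angles in degrees, forces in N, time in s.
With the tool pointing down it reaches from about 0.35 to 0.875 m from the base axis. Payload 15.5 kg.
Tool frame: the origin (TCP) lies at the very end of the fingers, on their centre line; the grasp point (between the pads) lies 19 mm behind it; z points along the fingers, y is the line along which they close (so a half turn about z gives the same grasp; the last joint's range is limited). The gripper opens to 85 mm and grips with 20 to 120 N. Pads are 22 mm wide; open, the fingers measure 114 mm over their backs; the gripper's body (76 mm by 85 mm) begins 54 mm behind the grasp point. The pads swing forward as they close: fully open they stand 13 mm farther back than shut.
Start: joints at [61.049, 28.281, 77.091, -0, 74.628, -5.472], TCP at [0.249, 0.573, 0.231] pointing down, gripper open.
Joint ranges: [-166.48, 166.48], [-47.26, 123.95], [12.59, 153.08], [-70.14, 250.14], [6.76, 159.57], [-176.63, 176.63]. Speed limits (degrees/s): [108.29, 108.29, 147.25, 172.46, 172.46, 172.46].

### API

Orientations are given as [roll, pitch, yaw] about the fixed x, y, z axes, in that order (R = Rz(yaw) Ry(pitch) Rx(roll)).
In Python, from cell import manip gives the robot as it stands.
- The arm moves only by the tool move_arm, never from a script. Its argument "series" is a list of rows, each a list of 3 entries, a list of its own where there are three numbers: the shift along the tool's x, y, z in mm, then the turn about the tool's z in rad, then the opening, from 0 (shut) to 1 (fully open). In form: [[[dx, dy, dz], yaw, hand], ...]. A call has 1 to 8 rows; each row shifts and turns the commanded pose from where the row before left it, along the tool's axes as they then stand; what a row does not reach is not made up. A row lasts 1/8 s, in which the tool goes at most 62.5 mm and 10.7 degrees, less where a joint would pass 70% of its speed; a pose out of reach is approached as far as the arm can. A call with a gripper value outside its range is refused whole. The fingers move at their own pace and stop on an object; "squeeze" is the grip in N (left out, the last holds). Time passes only in rows, so rows that do not move let the fingers close. It gives the time, the measured TCP pose, the force, the opening and the grip force at its end, in the units of the state.
- manip.read_state(): the state, without advancing time (a new reading comes with each control period).
- manip.grab_frame(name): name is "scene" or "top" or "wrist"; returns the picture (400x640x3 uint8, red, green, blue); there is no depth.
- manip.camera_model(name): a dict with "vertical_fov" (degrees; the focal length in pixels is half the picture's height over the tangent of half this angle, whatever the lens; pixels are square), "cx", "cy" (the principal point, pixels), "k1" (the pictures are not rectified: a ray, as slopes to the right and down, at radius r is drawn at 1 + k1 r^2 times it, then the intrinsics apply), "cam_to_world" (4x4, takes a point from camera to world coordinates). Camera axes: x right, y up, looking along -z (the intrinsics and any distortion apply to the point x, -y, -z); pixel columns grow to the right and rows downward; lengths in m; the calibration is good to about 2 mm. A picture is of the moment at which its call begins: read the wrist's pose just before it. camera_model takes no time and is no camera call; for the wrist camera it gives the pose at the moment of the call.
- manip.hand_in(): hands the job in; it is judged then, once.
The state is a dict: "clock": time; "q": joint angles; "qvel": joint speeds; "joint_torque": joint torques, N m; "eef_pos": TCP position; "orientation": TCP orientation; "wrist_force": force on the tool from outside, world axes, zero at the start; "moment": the same for the moment, N m; "grip_width": opening from 0.0 (shut) to 1.0 (fully open); "grip_force": force on a finger pad.
Only numpy, scipy, OpenCV 4.12 (cv2) and the standard library are available. Lean on these libraries where they do the work, as an engineer would, in place of code of your own. Each camera call takes 0.05 s, during which the arm holds its last target. There are 200 camera calls.

## Working session

There is one attempt and no reset: what is moved stays moved. The work goes in short steps, Python scripts to look and compute and a tool call to move; the robot and the scene stay as the last step left them, time stands still between calls to the robot, and variables do not carry over. Pictures are saved under pics/ and viewed, at most 10 in all, crops included, and the job is handed in when it is done.

Besides the shell and the picture viewer there is one more tool, called after "Request:" as name(argument=value, ...), one argument or row to a line, values as JSON. move_arm: Moves the arm, as the interface text tells. Its arguments: {"type":"object","properties":{"series":{"type":"array"},"squeeze":{"type":"number"}},"required":["series"]}

```bash
mkdir -p pics; ls; cat > h.py <<'E'
import numpy as np, cv2
from cell import manip
def ray(m,u,v):
    f=200/np.tan(np.radians(m["vertical_fov"]/2)); d=np.array([(u-m["cx"])/f,(v-m["cy"])/f]); s=d.copy()
    for _ in range(20): s=d/(1+m["k1"]*(s@s))
    T=np.array(m["cam_to_world"]); return T[:3,3],T[:3,:3]@np.array([s[0],-s[1],-1.])
def onz(m,u,v,z):
    o,d=ray(m,u,v); return o+d*(z-o[2])/d[2]
def proj(m,p):
    f=200/np.tan(np.radians(m["vertical_fov"]/2)); T=np.array(m["cam_to_world"]); c=T[:3,:3].T@(np.array(p)-T[:3,3])
    s=np.array([c[0],-c[1]])/-c[2]; s=s*(1+m["k1"]*(s@s)); return s*f+[m["cx"],m["cy"]]
def save(name,fn):
    m=manip.camera_model(name); im=np.array(manip.grab_frame(name)); cv2.imwrite("pics/"+fn,cv2.cvtColor(im,cv2.COLOR_RGB2BGR)); return m,im
E
python3 - <<'E'
from h import *
import pickle
r={}
for n in("scene","top"):
    r[n]=save(n,n+"0.png"); print(n,r[n][0])
pickle.dump(r,open("r0.pkl","wb")); print(manip.read_state())
E
```

```text
pics
scene {'vertical_fov': 46.19959807089609, 'cx': 324.53564769015236, 'cy': 203.92945566155, 'k1': 0.021641471721911276, 'cam_to_world': array([[ 0.9068428 ,  0.29298845, -0.30297508,  0.09646496],
       [-0.42132794,  0.64878782, -0.63368536, -0.99848156],
       [ 0.01090405,  0.70230487,  0.71179279,  1.25061315],
       [ 0.        ,  0.        ,  0.        ,  1.        ]])}
top {'vertical_fov': 47.996158197929105, 'cx': 316.99924480829003, 'cy': 197.92155705737594, 'k1': -0.006367951836186889, 'cam_to_world': array([[ 2.07779272e-02,  9.88470345e-01, -1.49982184e-01,
         3.76108954e-01],
       [-9.99782065e-01,  2.08466214e-02, -1.11434532e-03,
         3.10615296e-02],
       [ 2.02512450e-03,  1.49972651e-01,  9.88688071e-01,
         1.38914829e+00],
       [ 0.00000000e+00,  0.00000000e+00,  0.00000000e+00,
         1.00000000e+00]])}
{'clock': 0.1, 'q': array([ 6.10483334e+01,  2.83108310e+01,  7.71232573e+01,  1.70184790e-03,
        7.46270169e+01, -5.47239826e+00]), 'qvel': array([ 0.13384187, -0.08360202,  0.01871883,  0.03790368,  0.033238  ,
        0.14623974]), 'joint_torque': array([ 5.57561798e-04, -8.83587027e+01, -3.84562612e+01, -2.62896237e-04,
        5.07864228e-03,  2.55068124e-05]), 'eef_pos': array([0.24885422, 0.57298153, 0.23076714]), 'orientation': array([-1.79939330e+02, -7.46036771e-03,  1.56520276e+02]), 'wrist_force': array([-0.79353424, -0.22477368,  0.07090298]), 'moment': array([0.00994429, 0.00968514, 0.01384542]), 'grip_force': 0.0, 'grip_width': 0.9992544767974041}
```

View pics/scene0.png

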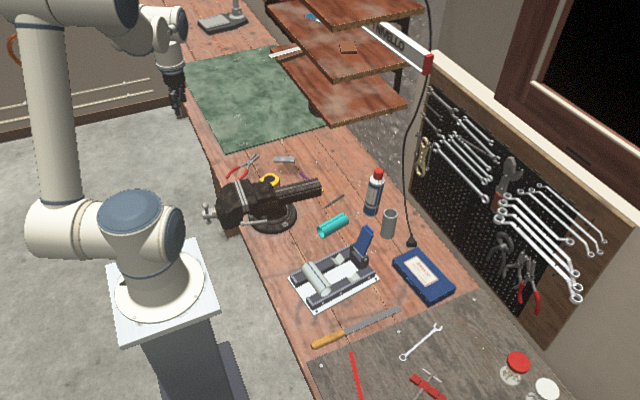

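View pics/top0.png

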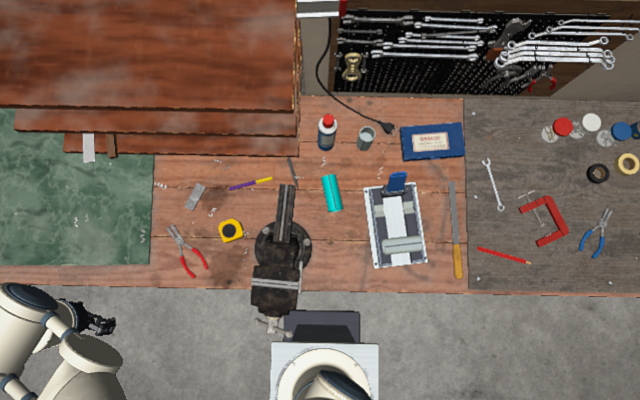

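The scene view shows the jig at about (333,275) with the tube near (317,278) and the leaf open at (363,240). In the top view the jig is at (397,225), the tube at (403,243), the leaf at (397,182), and the vise at (280,245), between the arm and the jig. I'll enlarge the jig in both views.

```bash
python3 - <<'E'
from h import *
a=cv2.imread("pics/top0.png")[160:280,350:450]; b=cv2.imread("pics/scene0.png")[215:320,280:390]
a=cv2.resize(a,(400,480),interpolation=cv2.INTER_CUBIC); b=cv2.resize(b,(400,int(105*400/110)),interpolation=cv2.INTER_CUBIC)
c=np.zeros((480,800,3),np.uint8); c[:,:400]=a; c[:b.shape[0],400:]=b; cv2.imwrite("pics/crop.png",c)
E
```

```text
(no output)
```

View pics/crop.png

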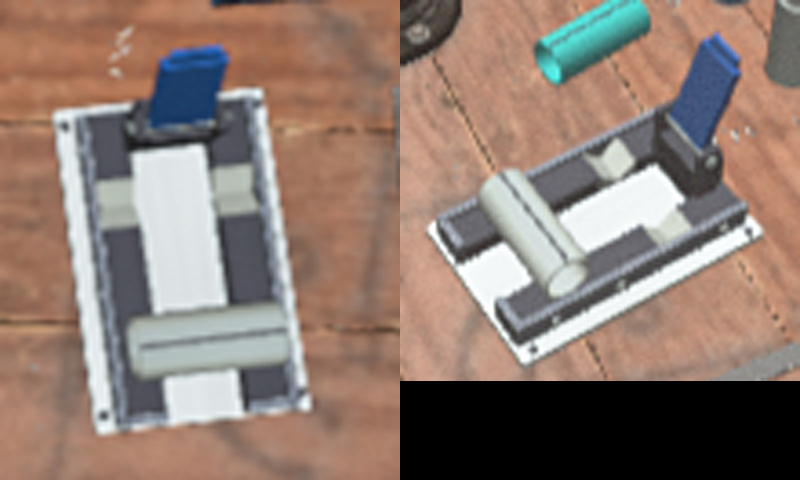

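The crop shows the base corners, the seam line and the V notches clearly. In the top picture the corners are about (375,268), (427.5,261.7), (415.5,182) and (363.3,188.2), and the seam runs (385,246)–(421.7,242.7). I'll locate these next.

```bash
python3 - <<'E'
from h import *
mt=manip.camera_model("top"); ms=manip.camera_model("scene")
def tri(a,b):
    o1,d1=ray(mt,*a);o2,d2=ray(ms,*b)
    t=np.linalg.lstsq(np.c_[d1,-d2],o2-o1,rcond=None)[0]; p,q=o1+d1*t[0],o2+d2*t[1]; return (p+q)/2,np.linalg.norm(p-q)
C=[(375,268.2),(427.5,261.7),(415.5,182),(363.3,188.2)]
P=np.array([onz(mt,*c,.012) for c in C]); print(P.round(4)); print([np.linalg.norm(P[i]-P[i-1]).round(4) for i in range(4)])
for n,c in (("nl",(288.3,278.3)),("nr",(314.4,315.4)),("fr",(379.8,278.8))): print(n,onz(ms,*c,.012).round(4))
for a,b in (((375,268.2),(288.3,278.3)),((427.5,261.7),(314.4,315.4)),((415.5,182),(379.8,278.8)),((385,246.2),(310.8,262.3)),((421.7,242.7),(329.5,286.5))):
    p,e=tri(a,b); print(p.round(4),e.round(4))
print("leaf tip far edge tri",[ (x[0].round(4),x[1].round(4)) for x in [tri((350+178/4,160+47/4),(280+312/3.636,215+35/3.636)),tri((350+227/4,160+47/4),(280+340/3.636,215+55/3.636))]])
c=P.mean(0); ax=(P[2]+P[3]-P[0]-P[1])[:2]; print("centre",c,"yaw",np.degrees(np.arctan2(ax[1],ax[0])))
E
```

```text
[[ 0.3734 -0.1476  0.012 ]
 [ 0.3962 -0.3071  0.012 ]
 [ 0.6417 -0.2736  0.012 ]
 [ 0.6186 -0.1108  0.012 ]]
[np.float64(0.248), np.float64(0.1611), np.float64(0.2479), np.float64(0.1644)]
nl [ 0.3768 -0.1516  0.012 ]
nr [ 0.3979 -0.3096  0.012 ]
fr [ 0.6431 -0.2748  0.012 ]
[ 0.3755 -0.1486  0.0085] 0.0044
[ 0.3973 -0.308   0.0096] 0.0023
[ 0.6427 -0.2741  0.0109] 0.0016
[ 0.4425 -0.1694  0.0797] 0.011
[ 0.4556 -0.2761  0.0813] 0.0127
leaf tip far edge tri [(array([ 0.634 , -0.1782,  0.1789]), np.float64(0.0061)), (array([ 0.6373, -0.212 ,  0.1851]), np.float64(0.0019))]
centre [ 0.50747594 -0.20975987  0.012     ] yaw 8.154124779816854
```

Request:
move_arm(
  series=[
    [[0, 0, -50], 0, 0],
    [[0, 0, -50], 0, 0],
    [[-38, -49, 0], 0, 0],
    [[-38, -49, 0], 0, 0],
    [[-38, -49, 0], 0, 0],
    [[-38, -49, 0], 0, 0],
    [[-38, -49, 0], 0, 0],
    [[-38, -49, 0], 0, 0],
  ],
  squeeze=20,
)

```text
clock: 1.1
eef_pos: [0.3409, 0.2109, 0.3312]
orientation: [-180.0, 0.0, 156.5]
wrist_force: [1.2, -0.2, 0.5]
grip_width: 0.0
grip_force: 0.0
```

Request:
move_arm(
  series=[
    [[-38, -49, 0], 0, 0],
    [[-38, -49, 0], 0, 0],
    [[-38, -49, 0], 0, 0],
    [[-38, -49, 0], 0, 0],
    [[-38, -49, 0], 0, 0],
    [[-38, -49, 0], 0, 0],
    [[-38, -49, 0], 0, 0],
    [[0, 0, 0], 0.18, 0],
  ],
)

```text
clock: 2.1
eef_pos: [0.4487, -0.2115, 0.3305]
orientation: [-180.0, -0.0, 145.9]
wrist_force: [-0.7, 1.9, -0.0]
grip_width: 0.001
grip_force: 0.0
```

Request:
move_arm(
  series=[
    [[0, 0, 0], 0.18, 0],
    [[0, 0, 0], 0.18, 0],
    [[0, 0, 0], 0.18, 0],
    [[0, 0, 0], 0.18, 0],
    [[0, 0, 0], 0.18, 0],
    [[0, 0, 0], 0.18, 0],
    [[0, 0, 0], 0.18, 0],
    [[0, 0, 0], 0.18, 0],
  ],
)

```text
clock: 3.1
eef_pos: [0.4482, -0.2077, 0.331]
orientation: [-180.0, -0.0, 63.4]
wrist_force: [-0.0, 0.3, 0.0]
grip_width: 0.002
grip_force: 0.0
```

Request:
move_arm(
  series=[
    [[0, 0, 0], 0.18, 0],
    [[0, 0, 0], 0.18, 0],
    [[0, 0, 0], 0.18, 0],
    [[0, 0, 0], 0.18, 0],
    [[0, 0, 0], 0.18, 0],
    [[0, 0, 0], 0.069, 0],
    [[0, 0, 0], 0, 0],
  ],
)

```text
clock: 3.98
eef_pos: [0.4482, -0.2077, 0.3311]
orientation: [-180.0, 0.0, 8.2]
wrist_force: [-0.5, 0.1, -0.5]
grip_width: -0.001
grip_force: 0.0
```

```bash
python3 - <<'E'
from h import *
s=manip.read_state(); print(s["eef_pos"],s["orientation"],s["wrist_force"],s["grip_width"])
m,im=save("wrist","w1.png"); print(m)
R=np.array([[.9899,-.1418],[.1418,.9899]]);c=np.array([.508,-.210])
for n,p in (("Vc",(.045,0,.050)),("tubetop",(-.0602,-.0045,.082)),("hinge",(.095,0,.081)),("nl",(-.125,.082,.012)),("nr",(-.125,-.082,.012))): print(n,proj(m,[*(c+R@np.array(p[:2])),p[2]]).round(1))
E
```

```text
[ 0.44818996 -0.20773256  0.33107578] [-1.79982292e+02  2.22798522e-02  8.21106895e+00] [-0.5458375   0.09168119 -0.47131074] -0.0011209575769023817
{'vertical_fov': 65.30475950676272, 'cx': 318.3610776199755, 'cy': 200.63492628943223, 'k1': -0.03745894611699253, 'cam_to_world': array([[ 1.43267079e-01,  9.35720340e-01,  3.22338316e-01,
         5.31830018e-01],
       [-9.89683909e-01,  1.35637073e-01,  4.61339953e-02,
        -1.96707419e-01],
       [-5.52508010e-04, -3.25622528e-01,  9.45499690e-01,
         4.73518397e-01],
       [ 0.00000000e+00,  0.00000000e+00,  0.00000000e+00,
         1.00000000e+00]])}
Vc [326.3  77.5]
tubetop [329.6 164.2]
hinge [327.3  29.3]
nl [272.  195.4]
nr [377.3 195.6]
```

View pics/w1.png

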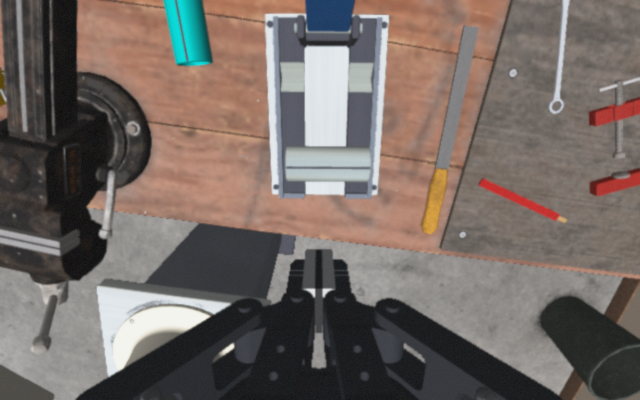

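The wrist view agrees with the model: near base corners at (272,197) and (378,195), tube seam at row ≈165 centred at column ≈328, V at (327,77). Next I go down to just above the tube's top.

Request:
move_arm(
  series=[
    [[-8, 15, 50], 0, 0],
    [[0, 0, 55], 0, 0],
    [[0, 0, 55], 0, 0],
    [[0, 0, 50], 0, 0],
    [[0, 0, 20], 0, 0],
    [[0, 0, 0], 0, 0],
  ],
)

```text
clock: 4.78
eef_pos: [0.4418, -0.2233, 0.1001]
orientation: [-179.9, 0.1, 8.3]
wrist_force: [0.2, 0.7, 0.1]
grip_width: -0.002
grip_force: 0.0
```

Request:
move_arm(
  series=[
    [[0, 0, 8], 0, 0],
    [[0, 0, 4], 0, 0],
    [[0, 0, 2], 0, 0],
    [[0, 0, 1], 0, 0],
    [[0, 0, 0], 0, 0],
  ],
)

```text
clock: 5.4
eef_pos: [0.4426, -0.2239, 0.0864]
orientation: [180.0, -0.0, 8.2]
wrist_force: [0.1, 0.0, -0.4]
grip_width: 0.002
grip_force: 0.0
```

Request:
move_arm(
  series=[
    [[0, 0, 1], 0, 0],
    [[0, 0, 1], 0, 0],
    [[0, 0, 1], 0, 0],
    [[0, 0, 0], 0, 0],
  ],
)

```text
clock: 5.9
eef_pos: [0.4425, -0.2238, 0.0832]
orientation: [-180.0, 0.0, 8.2]
wrist_force: [-0.1, 0.1, 0.1]
grip_width: 0.003
grip_force: 0.0
```

Request:
move_arm(
  series=[
    [[0, 0, 1], 0, 0],
    [[0, 0, 0.5], 0, 0],
    [[0, 0, 0], 0, 0],
  ],
)

```text
clock: 6.28
eef_pos: [0.4426, -0.2238, 0.0819]
orientation: [180.0, -0.0, 8.2]
wrist_force: [-0.3, 1.6, 3.9]
grip_width: 0.001
grip_force: 1.9
```

Request:
move_arm(
  series=[
    [[0, 0, 0.5], 0, 0],
    [[0, 0, 0], 0, 0],
  ],
)

```text
clock: 6.52
eef_pos: [0.4429, -0.2238, 0.0818]
orientation: [180.0, -0.0, 8.2]
wrist_force: [-0.5, 2.5, 12.0]
grip_width: 0.002
grip_force: 6.2
```

Request:
move_arm(
  series=[
    [[3, 0, -0.2], 0, 0],
    [[5, 0, 0], 0, 0],
    [[5, 0, 0], 0, 0],
    [[6, 0, 0], 0, 0],
    [[5, 0, 0], 0, 0],
    [[5, 0, 0], 0, 0],
    [[3, 0, 0], 0, 0],
    [[0, 0, 0], 0, 0],
  ],
)

```text
clock: 7.52
eef_pos: [0.4742, -0.2192, 0.0813]
orientation: [-180.0, 0.0, 8.2]
wrist_force: [0.1, 1.1, 0.1]
grip_width: 0.002
grip_force: 0.0
```

```bash
python3 - <<'E'
from h import *
m,im=save("wrist","w2.png"); r={}
m2,i2=save("top","t2.png"); m3,i3=save("scene","s2.png")
a=cv2.resize(i2[160:280,350:450],(400,480),interpolation=cv2.INTER_CUBIC)
c=np.zeros((600,800,3),np.uint8); c[:480,:400]=a; c[:382,400:]=cv2.resize(i3[215:320,280:390],(400,382),interpolation=cv2.INTER_CUBIC)
c[390:590,410:]=cv2.resize(im[0:200,160:550],(390,200))
cv2.imwrite("pics/c2.png",c[:,:,::-1])
E
```

```text
(no output)
```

View pics/c2.png

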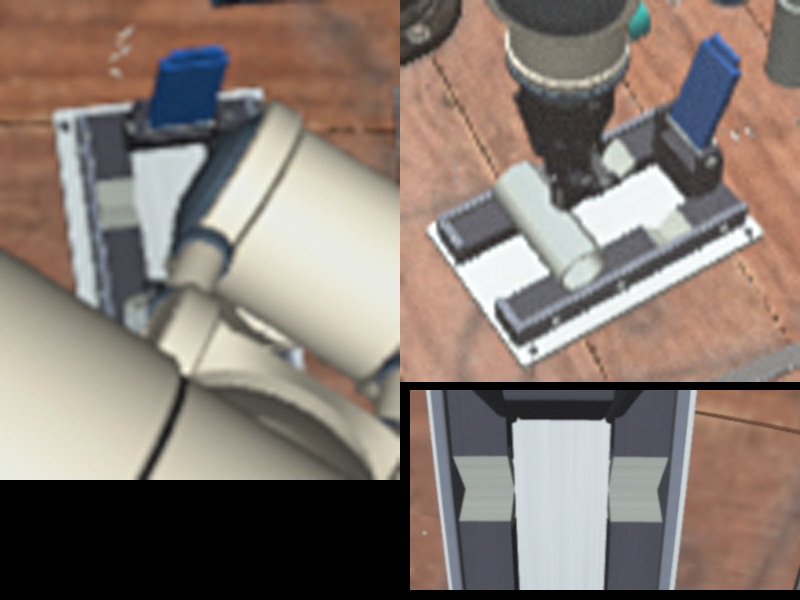

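The second look shows the tube rolled forward (end face from (566,272) to about (583,270) in the crop), with the finger now just past its top. I'll measure how far it went.

```bash
cat >> h.py <<'E'
R=np.array([[.9899,-.1418],[.1418,.9899]]);C0=np.array([.508,-.210])
def jig(p): return np.r_[R.T@(np.array(p)[:2]-C0),p[2]]
def tojig_endface(m,u,v): # ray with vertical plane jig y=-.0595
    o,d=ray(m,u,v); oj=jig(o); dj=np.r_[R.T@d[:2],d[2]]; return oj+dj*(-.0595-oj[1])/dj[1]
E
python3 - <<'E'
from h import *
ms=manip.camera_model("scene")
for c in ((566,272),(583,270)): 
    u=280+(c[0]-400)/3.636;v=215+c[1]/3.636; print(jig(onz(ms,u,v,.058)),tojig_endface(ms,u,v))
s=manip.read_state(); print(jig(s["eef_pos"]))
im=cv2.imread("pics/w2.png"); cv2.imwrite("pics/w2c.png",im[150:400])
E
```

```text
[-0.06238912 -0.0507244   0.058     ] [-0.06835938 -0.0595      0.07358728]
[-0.04938369 -0.05670516  0.058     ] [-0.0513568  -0.0595      0.06300884]
[-0.03496982 -0.00426913  0.08139264]
```

View pics/w2c.png

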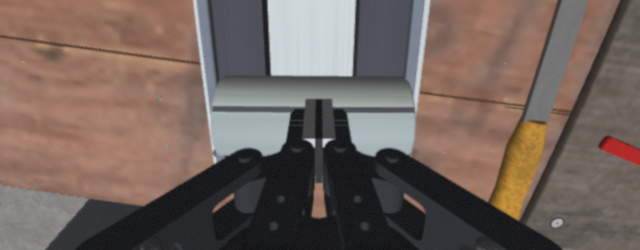

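The wrist picture shows the tube just ahead of and under the fingers: its front edge is at row 227 and the seam at row 259, with the fingertip at column 318. I'll work out the roll from the seam.

```bash
cat >> h.py <<'E'
def w(p): return [*(C0+R@np.array(p[:2])),p[2]]
def front_row(m,xc,zc=.058,y=.03):  # topmost image row of the tube silhouette
    return min(proj(m,w((xc+.024*np.sin(a),y,zc+.024*np.cos(a))))[1] for a in np.radians(np.arange(0,180,2)))
def solve(m,row,zc=.058):
    g=np.arange(-.09,.08,.0005); r=[front_row(m,x,zc) for x in g]; return g[np.argmin(np.abs(np.array(r)-row))]
E
python3 - <<'E'
from h import *
m=manip.camera_model("wrist"); x=solve(m,227); print("front->xc",x)
for xc in np.arange(-.06,-.03,.003):
    f=(xc+.0602)/.024; print(round(xc,4),front_row(m,xc).round(1),proj(m,w((xc+.024*np.sin(f),.03,.058+.024*np.cos(f)))).round(1))
im=cv2.imread("pics/w2.png",0); print(im[215:300,250])
E
```

```text
front->xc -0.04999999999999996
-0.06 241.4 [253.8 304.9]
-0.057 237.1 [253.1 295.5]
-0.054 232.7 [252.5 285.5]
-0.051 228.2 [252.1 275.1]
-0.048 223.7 [251.8 264.4]
-0.045 219.2 [251.7 253.7]
-0.042 214.6 [251.7 243. ]
-0.039 209.9 [251.9 232.6]
-0.036 205.2 [252.2 222.5]
-0.033 200.4 [252.6 213. ]
[ 81  83  81  81  84  82  81  83  81  80  74  70  71  75  82  86  92  93
 102 105 109 112 118 123 129 132 137 141 142 143 145 149 152 155 158 159
 162 167 172 173 163 132  96  84  83  86 106 148 170 175 174 173 170 172
 172 171 171 173 173 173 174 175 175 176 177 175 177 177 176 177 176 178
 178 177 176 177 177 174 176 174 172 167 138  83  39]
```

Request:
move_arm(
  series=[
    [[0, 0, -6], 0, 0],
    [[-12, 0, 0], 0, 0],
    [[-11, 0, 0], 0, 0],
    [[0, 0, 3], 0, 0],
    [[0, 0, 2.5], 0, 0],
    [[0, 0, 0.5], 0, 0],
    [[0, 0, 0], 0, 0],
  ],
)

```text
clock: 8.55
eef_pos: [0.452, -0.2226, 0.0817]
orientation: [180.0, -0.0, 8.2]
wrist_force: [-0.6, 1.2, 10.3]
grip_width: -0.001
grip_force: 4.8
```

Request:
move_arm(
  series=[
    [[2, 0, 0], 0, 0],
    [[4, 0, 0], 0, 0],
    [[4, 0, 0], 0, 0],
    [[4, 0, 0], 0, 0],
  ],
)

```text
clock: 9.05
eef_pos: [0.4662, -0.2207, 0.0818]
orientation: [180.0, -0.1, 8.2]
wrist_force: [-0.9, 1.5, 10.9]
grip_width: 0.001
grip_force: 5.4
```

Request:
move_arm(
  series=[
    [[4, 0, 0], 0, 0],
    [[4, 0, 0], 0, 0],
    [[4, 0, 0], 0, 0],
    [[2, 0, 0], 0, 0],
    [[0, 0, 0], 0, 0],
  ],
)

```text
clock: 9.68
eef_pos: [0.4801, -0.2187, 0.0818]
orientation: [179.9, -0.1, 8.2]
wrist_force: [0.1, 0.5, 10.7]
grip_width: 0.001
grip_force: 5.3
```

```bash
cat > look.py <<'E'
from h import *
import sys
m,im=save("wrist",sys.argv[1]); g=cv2.cvtColor(im,cv2.COLOR_RGB2GRAY); s=manip.read_state()
print("tcp jig",jig(s["eef_pos"]).round(4),s["wrist_force"].round(1),s["clock"])
a,b=int(sys.argv[2]),int(sys.argv[3])
print(a,g[a:b,int(sys.argv[4])].tolist())
for xc in np.arange(-.05,.06,.01): print(round(xc,3),front_row(m,xc).round(1),end="; ")
E
python3 look.py w3.png 150 290 250
```

```text
tcp jig [-0.0289 -0.0047  0.0818] [ 0.1  0.8 10.4] 9.725
150 [80, 82, 80, 84, 80, 80, 82, 80, 79, 81, 80, 81, 81, 80, 79, 81, 82, 80, 79, 80, 80, 80, 80, 79, 82, 79, 79, 82, 82, 80, 81, 79, 79, 80, 82, 81, 81, 81, 81, 81, 81, 82, 79, 82, 82, 81, 80, 84, 80, 84, 82, 82, 82, 81, 82, 82, 81, 81, 81, 83, 81, 80, 73, 71, 74, 80, 86, 94, 92, 71, 54, 56, 74, 98, 120, 127, 129, 132, 135, 142, 146, 147, 152, 154, 157, 157, 159, 159, 166, 166, 167, 170, 170, 172, 174, 176, 177, 177, 176, 175, 178, 176, 176, 174, 175, 174, 173, 173, 173, 171, 170, 171, 168, 170, 171, 171, 173, 175, 178, 176, 174, 174, 174, 174, 176, 179, 179, 178, 176, 174, 175, 174, 172, 171, 174, 176, 176, 175, 174, 171]
-0.05 235.6; -0.04 220.7; -0.03 205.2; -0.02 189.1; -0.01 172.2; 0.0 154.6; 0.01 136.2; 0.02 117.0; 0.03 97.0; 0.04 76.0; 0.05 54.1;
```

Request:
move_arm(
  series=[
    [[3, 0, 0], 0, 0],
    [[2, 0, 0], 0, 0],
    [[0, 0, 0], 0, 0],
    [[0, 0, -6], 0, 0],
    [[-17, 0, 0], 0, 0],
    [[0, 0, 3], 0, 0],
    [[0, 0, 3], 0, 0],
    [[0, 0, 0], 0, 0],
  ],
)

```text
clock: 10.72
eef_pos: [0.4676, -0.2203, 0.0816]
orientation: [180.0, -0.0, 8.2]
wrist_force: [-0.7, 2.3, 9.4]
grip_width: 0.003
grip_force: 4.7
```

Request:
move_arm(
  series=[
    [[3, 0, 0], 0, 0],
    [[5, 0, 0], 0, 0],
    [[6, 0, 0], 0, 0],
    [[6, 0, 0], 0, 0],
    [[6, 0, 0], 0, 0],
    [[5, 0, 0], 0, 0],
    [[3, 0, 0], 0, 0],
    [[0, 0, 0], 0, 0],
  ],
)

```text
clock: 11.72
eef_pos: [0.5019, -0.2156, 0.0818]
orientation: [180.0, -0.1, 8.2]
wrist_force: [0.3, 1.6, 9.9]
grip_width: -0.001
grip_force: 5.3
```

```bash
python3 look.py w4.png 120 230 250
```

```text
tcp jig [-0.007  -0.0046  0.0817] [-0.4  2.  10. ] 11.775
120 [165, 165, 165, 165, 163, 162, 164, 166, 166, 168, 170, 168, 169, 168, 167, 167, 169, 166, 165, 166, 166, 166, 168, 168, 167, 169, 170, 168, 170, 168, 168, 167, 166, 169, 170, 171, 173, 173, 173, 174, 172, 171, 173, 171, 173, 173, 174, 172, 169, 170, 169, 170, 169, 170, 166, 150, 113, 86, 81, 83, 83, 83, 82, 80, 82, 82, 82, 80, 83, 82, 82, 82, 82, 81, 83, 83, 82, 81, 82, 83, 81, 83, 81, 81, 83, 84, 83, 83, 82, 82, 83, 83, 83, 81, 81, 71, 72, 77, 82, 87, 93, 100, 104, 106, 111, 116, 120, 124, 127, 132]
-0.05 266.3; -0.04 252.7; -0.03 238.5; -0.02 223.8; -0.01 208.4; 0.0 192.3; 0.01 175.6; 0.02 158.2; 0.03 139.9; 0.04 120.9; 0.05 101.0;
```

Request:
move_arm(
  series=[
    [[0, 0, -6], 0, 0],
    [[-17, 0, 0], 0, 0],
    [[0, 0, 3], 0, 0],
    [[0, 0, 3], 0, 0],
    [[0, 0, 0], 0, 0],
    [[3, 0, 0], 0, 0],
    [[5, 0, 0], 0, 0],
    [[6, 0, 0], 0, 0],
  ],
)

```text
clock: 12.78
eef_pos: [0.4987, -0.2159, 0.0818]
orientation: [180.0, -0.1, 8.2]
wrist_force: [-1.2, 2.7, 11.7]
grip_width: -0.001
grip_force: 5.6
```

Request:
move_arm(
  series=[
    [[6, 0, 0], 0, 0],
    [[6, 0, 0], 0, 0],
    [[5, 0, 0], 0, 0],
    [[3, 0, 0], 0, 0],
    [[0, 0, 0], 0, 0],
  ],
)

```text
clock: 13.4
eef_pos: [0.5187, -0.2132, 0.0818]
orientation: [180.0, -0.1, 8.2]
wrist_force: [0.5, 1.9, 10.0]
grip_width: -0.002
grip_force: 5.3
```

```bash
python3 look.py w5.png 170 260 250; python3 -c "
from h import *
m=manip.camera_model('wrist')
print([proj(m,w((x,.038,.034))).round(1) for x in (.027,.063)])
g=cv2.imread('pics/w5.png',0); print(g[100:235:1,250].tolist())"
```

```text
tcp jig [ 0.0101 -0.0046  0.0818] [ 0.9  0.  10.3] 13.45
170 [174, 175, 174, 177, 175, 175, 172, 174, 173, 175, 177, 178, 180, 179, 181, 180, 179, 175, 177, 179, 179, 180, 180, 178, 176, 176, 176, 176, 176, 174, 169, 141, 105, 88, 84, 85, 85, 85, 86, 85, 85, 84, 84, 84, 78, 72, 76, 81, 89, 93, 99, 104, 108, 113, 117, 124, 130, 134, 136, 144, 147, 149, 152, 154, 159, 160, 162, 165, 166, 170, 173, 177, 180, 181, 182, 187, 189, 189, 187, 184, 181, 181, 183, 186, 190, 190, 191, 189, 188, 187]
-0.05 288.4; -0.04 275.6; -0.03 262.3; -0.02 248.5; -0.01 234.2; 0.0 219.2; 0.01 203.7; 0.02 187.4; 0.03 170.5; 0.04 152.8; 0.05 134.4; [array([251. , 203.5]), array([247. , 147.9])]
[127, 96, 60, 35, 35, 34, 34, 36, 33, 32, 34, 34, 35, 37, 54, 73, 82, 85, 86, 86, 86, 86, 85, 86, 86, 86, 84, 86, 84, 85, 86, 87, 86, 86, 88, 88, 87, 87, 87, 87, 87, 87, 88, 88, 95, 123, 153, 167, 170, 171, 170, 169, 168, 169, 172, 173, 174, 177, 173, 172, 174, 174, 173, 173, 171, 171, 171, 171, 172, 173, 174, 174, 173, 177, 175, 175, 171, 173, 173, 175, 176, 178, 179, 179, 181, 180, 178, 175, 176, 178, 178, 179, 179, 177, 176, 176, 175, 175, 176, 174, 168, 140, 104, 87, 83, 85, 84, 84, 85, 85, 85, 83, 83, 83, 77, 71, 75, 80, 89, 92, 99, 104, 108, 112, 116, 123, 129, 133, 135, 143, 146, 148, 151, 154, 159]
```

Request:
move_arm(
  series=[
    [[0, 0, -6], 0, 0],
    [[-17, 0, 0], 0, 0],
    [[0, 0, 3], 0, 0],
    [[0, 0, 3], 0, 0],
    [[0, 0, 0], 0, 0],
    [[3, 0, 0], 0, 0],
    [[5, 0, 0], 0, 0],
    [[5, 0, 0], 0, 0],
  ],
)

```text
clock: 14.45
eef_pos: [0.5146, -0.2136, 0.0818]
orientation: [180.0, -0.1, 8.2]
wrist_force: [-1.3, 2.3, 10.7]
grip_width: -0.001
grip_force: 5.4
```

Request:
move_arm(
  series=[
    [[5, 0, 0], 0, 0],
    [[5, 0, 0], 0, 0],
    [[4, 0, 0], 0, 0],
    [[3, 0, 0], 0, 0],
    [[0, 0, 0], 0, 0],
  ],
)

```text
clock: 15.08
eef_pos: [0.5316, -0.2113, 0.0818]
orientation: [180.0, -0.1, 8.2]
wrist_force: [-0.0, 1.2, 10.4]
grip_width: 0.004
grip_force: 5.4
```

```bash
python3 look.py w6.png 180 250 250
```

```text
tcp jig [ 0.0231 -0.0046  0.0818] [ 0.4  0.6 10.2] 15.125
180 [180, 181, 180, 177, 178, 180, 179, 180, 183, 182, 181, 183, 181, 182, 181, 180, 180, 181, 184, 185, 185, 188, 190, 188, 185, 183, 183, 183, 182, 180, 156, 109, 82, 83, 92, 96, 104, 110, 118, 122, 125, 126, 132, 138, 146, 151, 154, 159, 163, 168, 167, 169, 169, 171, 173, 175, 176, 182, 182, 183, 184, 186, 188, 190, 190, 192, 193, 191, 190, 192]
-0.05 304.3; -0.04 292.1; -0.03 279.5; -0.02 266.3; -0.01 252.7; 0.0 238.5; 0.01 223.7; 0.02 208.4; 0.03 192.3; 0.04 175.6; 0.05 158.2;
```

Request:
move_arm(
  series=[
    [[0, 0, -6], 0, 0],
    [[-13, 0, 0], 0, 0],
    [[0, 0, 3], 0, 0],
    [[0, 0, 3], 0, 0],
    [[0, 0, 0], 0, 0],
    [[2, 0, 0], 0, 0],
    [[3, 0, 0], 0, 0],
    [[3, 0, 0], 0, 0],
  ],
)

```text
clock: 16.12
eef_pos: [0.5263, -0.2119, 0.0818]
orientation: [180.0, -0.1, 8.2]
wrist_force: [-0.0, 2.5, 11.4]
grip_width: 0.003
grip_force: 5.5
```

Request:
move_arm(
  series=[
    [[3, 0, 0], 0, 0],
    [[2.5, 0, 0], 0, 0],
    [[2, 0, 0], 0, 0],
    [[1.5, 0, 0], 0, 0],
    [[1, 0, 0], 0, 0],
    [[0, 0, 0], 0, 0],
  ],
)

```text
clock: 16.88
eef_pos: [0.5363, -0.2105, 0.0818]
orientation: [180.0, -0.1, 8.2]
wrist_force: [0.6, 1.2, 10.5]
grip_width: 0.003
grip_force: 5.2
```

```bash
python3 look.py w7.png 150 250 250
```

```text
tcp jig [ 0.0279 -0.0045  0.0818] [ 0.   2.  10.8] 16.925
150 [35, 41, 41, 47, 66, 81, 88, 95, 93, 93, 92, 94, 93, 94, 91, 94, 94, 94, 94, 94, 91, 93, 96, 116, 160, 179, 181, 183, 182, 182, 181, 185, 186, 186, 187, 185, 185, 185, 185, 184, 184, 183, 184, 186, 187, 185, 186, 186, 189, 188, 187, 184, 183, 171, 122, 90, 91, 98, 106, 111, 116, 117, 123, 128, 137, 139, 145, 151, 154, 159, 164, 167, 171, 173, 175, 178, 183, 185, 188, 188, 189, 189, 190, 192, 192, 194, 195, 194, 194, 193, 192, 191, 191, 190, 191, 191, 192, 193, 194, 194]
-0.05 310.0; -0.04 298.0; -0.03 285.6; -0.02 272.7; -0.01 259.3; 0.0 245.4; 0.01 230.9; 0.02 215.8; 0.03 200.1; 0.04 183.7; 0.05 166.7;
```

Request:
move_arm(
  series=[
    [[1, 0, 0], 0, 0],
    [[2, 0, 0], 0, 0],
    [[2, 0, 0], 0, 0],
    [[2, 0, 0], 0, 0],
    [[0, 0, 0], 0, 0],
    [[0, 0, 0], 0, 0],
  ],
)

```text
clock: 17.68
eef_pos: [0.5431, -0.2095, 0.0816]
orientation: [180.0, -0.1, 8.2]
wrist_force: [0.7, 0.8, 7.0]
grip_width: 0.003
grip_force: 3.2
```

```bash
python3 look.py w8.png 150 250 250
```

```text
tcp jig [ 0.0348 -0.0045  0.0816] [0.6 0.8 6.6] 17.725
150 [47, 43, 42, 39, 39, 42, 37, 38, 39, 37, 37, 39, 39, 36, 39, 39, 41, 34, 45, 53, 70, 85, 92, 97, 94, 95, 95, 94, 96, 95, 95, 94, 92, 106, 142, 172, 184, 187, 188, 185, 184, 187, 189, 191, 191, 190, 189, 191, 189, 188, 188, 189, 188, 189, 190, 190, 191, 187, 162, 113, 87, 89, 96, 100, 106, 110, 118, 124, 131, 137, 142, 148, 153, 157, 158, 162, 168, 172, 176, 180, 183, 184, 186, 189, 192, 195, 195, 198, 195, 194, 193, 192, 193, 193, 194, 194, 196, 198, 199, 200]
-0.05 318.1; -0.04 306.5; -0.03 294.4; -0.02 281.8; -0.01 268.8; 0.0 255.2; 0.01 241.1; 0.02 226.4; 0.03 211.2; 0.04 195.2; 0.05 178.6;
```

Force falling: the tube is just tipping over the edge. I'll continue gently.

Request:
move_arm(
  series=[
    [[2, 0, 0], 0, 0],
    [[2, 0, 0], 0, 0],
    [[2, 0, 0], 0, 0],
    [[0, 0, 0], 0, 0],
    [[0, 0, 0], 0, 0],
  ],
)

```text
clock: 18.35
eef_pos: [0.5482, -0.2085, 0.0813]
orientation: [-180.0, 0.0, 8.2]
wrist_force: [0.4, -0.4, 0.3]
grip_width: -0.0
grip_force: 0.0
```

```bash
python3 look.py w9.png 150 250 250
```

```text
tcp jig [ 0.0401 -0.0042  0.0813] [ 0.4 -0.1  0.9] 18.4
150 [63, 62, 62, 61, 61, 60, 64, 61, 61, 62, 62, 61, 52, 41, 37, 39, 38, 41, 39, 42, 39, 40, 43, 40, 43, 43, 45, 42, 45, 45, 45, 51, 63, 79, 89, 95, 97, 98, 95, 83, 86, 93, 99, 106, 113, 119, 125, 133, 142, 150, 155, 159, 163, 168, 172, 175, 180, 183, 187, 191, 194, 196, 200, 202, 202, 202, 202, 200, 201, 201, 199, 199, 201, 202, 201, 203, 206, 208, 207, 207, 207, 209, 209, 210, 210, 211, 210, 207, 206, 205, 208, 208, 207, 208, 208, 207, 208, 206, 206, 206]
-0.05 324.1; -0.04 312.7; -0.03 300.8; -0.02 288.5; -0.01 275.7; 0.0 262.5; 0.01 248.6; 0.02 234.3; 0.03 219.3; 0.04 203.7; 0.05 187.4;
```

Request:
move_arm(
  series=[
    [[0, 0, -30], 0, 0],
    [[0, 0, -55], 0, 0],
    [[0, 0, -55], 0, 0],
    [[0, -3, -30], 0, 0],
    [[0, 0, 0], 0, 0],
  ],
)

```text
clock: 19.02
eef_pos: [0.5489, -0.2059, 0.2539]
orientation: [179.9, -0.2, 8.2]
wrist_force: [-0.6, 0.0, -1.0]
grip_width: 0.002
grip_force: 0.0
```

```bash
python3 - <<'E'
from h import *
m,im=save("wrist","w10.png"); m2,i2=save("scene","s10.png"); s=manip.read_state(); print(jig(s["eef_pos"]))
for x in (.045,.046): print(x,front_row(m,x,.050))
for th in (1.75,1.9,2.05):
    e=(.096-.103*np.cos(th)+.003*np.sin(th), 0, .081+.103*np.sin(th)+.003*np.cos(th)); print(th,e,proj(m,w(e)),proj(m2,w(e)))
c=np.zeros((400,800,3),np.uint8); c[:320,:512]=cv2.resize(im,(512,320)); c[:275,512:]=cv2.resize(i2[215:320,280:390],(288,275),interpolation=cv2.INTER_CUBIC)
cv2.imwrite("pics/c10.png",c[:,:,::-1])
E
```

```text
[ 0.03994062 -0.0011631   0.25106583]
0.045 147.5089474358164
0.046 146.61810497980375
1.75 (np.float64(0.1173113015725195), 0, np.float64(0.18181581436106703)) [314.05606885 106.94900477] [366.37245523 228.07863068]
1.9 (np.float64(0.1321377256500031), 0, np.float64(0.17749904033121316)) [314.06022128  83.48133335] [370.14844369 227.07323073]
2.05 (np.float64(0.14615257431770154), 0, np.float64(0.17101510589510752)) [314.1049482   61.66498866] [373.60923608 226.65410884]
```

View pics/c10.png

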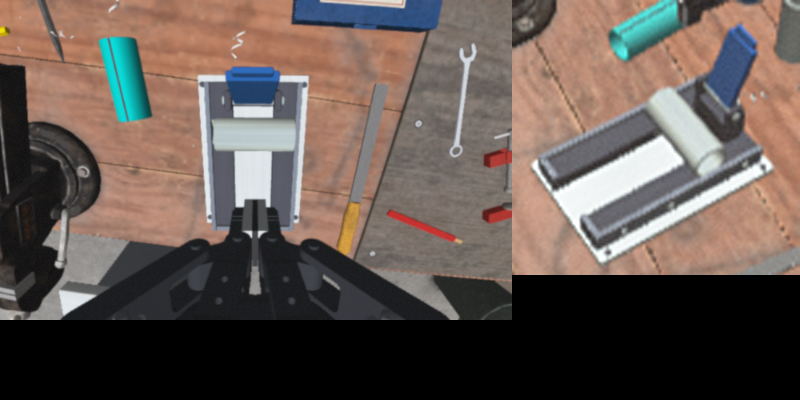

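The wrist view shows the tube in the V: its front edge at row ≈147 matches the seated prediction of 147.5. The leaf's far end is at row ≈84, so the leaf is at about 1.9 rad. Now I go behind the leaf.

Request:
move_arm(
  series=[
    [[40, 0, 0], 0, 0],
    [[45, 0, 0], 0, 0],
    [[40, 0, 0], 0, 0],
    [[0, 0, 0], 0, 0],
    [[0, 0, 45], 0, 0],
    [[0, 0, 45], 0, 0],
    [[0, 0, 5], 0, 0],
    [[0, 0, 0], 0, 0],
  ],
)

```text
clock: 20.12
eef_pos: [0.6717, -0.1881, 0.1571]
orientation: [180.0, 0.0, 8.2]
wrist_force: [0.7, 0.4, -0.4]
grip_width: 0.004
grip_force: 0.0
```

```bash
python3 -c "
from h import *
s=manip.read_state(); print(jig(s['eef_pos']),s['wrist_force'])"
```

```text
[ 0.1651552  -0.00149433  0.15711899] [ 0.68549231  0.42717429 -0.39062034]
```

Request:
move_arm(
  series=[
    [[-8, 0, 0], 0, 0],
    [[-8, 0, 0], 0, 0],
    [[-8, 0, 0], 0, 0],
    [[-8, 0, 0], 0, 0],
    [[-8, 0, 0], 0, 0],
    [[-8, 0, 0], 0, 0],
    [[-6, 0, 0], 0, 0],
    [[0, 0, 0], 0, 0],
  ],
)

```text
clock: 21.12
eef_pos: [0.6177, -0.1956, 0.1564]
orientation: [-180.0, 0.0, 8.2]
wrist_force: [0.0, -0.3, -0.0]
grip_width: -0.0
grip_force: 0.0
```

Request:
move_arm(
  series=[
    [[-9, 0, 0], 0, 0],
    [[-9, 0, 0], 0, 0],
    [[-9, 0, 0], 0, 0],
    [[-9, 0, 3], 0, 0],
    [[-9, 0, 3], 0, 0],
    [[-9, 0, 3], 0, 0],
    [[0, 0, 0], 0, 0],
  ],
)

```text
clock: 22.0
eef_pos: [0.5639, -0.2032, 0.1472]
orientation: [-180.0, 0.1, 8.2]
wrist_force: [0.3, -0.2, 0.6]
grip_width: -0.003
grip_force: 0.0
```

```bash
cat > leaf.py <<'E'
from h import *
m,im=save("scene","sl.png"); h=cv2.cvtColor(im,cv2.COLOR_RGB2HSV)
k=((h[...,0]>102)&(h[...,0]<125)&(h[...,1]>120)&(h[...,2]>40)).astype(np.uint8); k[:,:300]=0;k[:,385:]=0;k[:200]=0;k[320:]=0
ys,xs=np.nonzero(k); print("blue",len(xs),xs.min(),xs.max(),ys.min(),ys.max(),xs.mean(),ys.mean())
for th in (0,.3,.6,.9,1.2,1.5,1.9): print(th,proj(m,w((.096-.06*np.cos(th),0,.081+.06*np.sin(th)))).round(1),proj(m,w((.096-.103*np.cos(th),0,.081+.103*np.sin(th)))).round(1))
s=manip.read_state(); print(jig(s["eef_pos"]),s["wrist_force"])
E
python3 leaf.py
```

```text
blue 63 340 361 241 254 348.73015873015873 247.33333333333334
0 [343.2 259.9] [331.8 265.9]
0.3 [344.1 256. ] [333.2 259.1]
0.6 [346.4 251.7] [337.1 251.6]
0.9 [349.8 247.3] [343.1 243.9]
1.2 [354.1 243.4] [350.6 237. ]
1.5 [358.7 240.2] [358.8 231.5]
1.9 [364.8 237.7] [369.4 227.2]
[ 0.05689633 -0.00134024  0.14740753] [0.03147587 0.50346807 0.43288211]
```

Request:
move_arm(
  series=[
    [[-10, 0, 6], 0, 0],
    [[-10, 0, 6], 0, 0],
    [[-8, 0, 9], 0, 0],
    [[-7, 0, 10], 0, 0],
    [[-3, 0, 8], 0, 0],
    [[-3, 0, 8], 0, 0],
    [[-2, 0, 6], 0, 0],
    [[0, 0, 5], 0, 0],
  ],
)

```text
clock: 23.05
eef_pos: [0.5222, -0.2093, 0.0891]
orientation: [-180.0, 0.0, 8.2]
wrist_force: [-0.3, 0.3, 0.5]
grip_width: 0.002
grip_force: 0.2
```

```bash
python3 leaf.py|grep -v '^[01]\.'
```

```text
blue 191 330 361 247 267 346.5602094240838 259.39267015706804
0 [343.2 259.9] [331.8 265.9]
[ 0.01406869 -0.00120655  0.0886242 ] [ 0.19591535  0.43089385 -1.11621912]
```

Request:
move_arm(
  series=[
    [[0, 0, 1.5], 0, 0],
    [[0, 0, 1.5], 0, 0],
    [[0, 0, 1], 0, 0],
    [[0, 0, 0], 0, 0],
  ],
)

```text
clock: 23.6
eef_pos: [0.5225, -0.2094, 0.0859]
orientation: [180.0, -0.0, 8.2]
wrist_force: [-1.8, 1.7, 7.6]
grip_width: 0.002
grip_force: 3.5
```

Request:
move_arm(
  series=[
    [[0, 0, 0.7], 0, 0],
    [[0, 0, 0], 0, 0],
  ],
)

```text
clock: 23.85
eef_pos: [0.5225, -0.2094, 0.0857]
orientation: [180.0, -0.0, 8.2]
wrist_force: [-4.5, 2.5, 18.0]
grip_width: 0.002
grip_force: 8.7
```

The contact is stiff at 86 mm, which is the hinge height plus 5 mm, so the leaf is against its stop. I'll retreat and check.

Request:
move_arm(
  series=[
    [[0, 0, -10], 0, 0],
    [[0, 0, -50], 0, 0],
    [[0, 0, -60], 0, 0],
    [[-50, 0, -50], 0, 0],
    [[0, 0, 0], 0, 0],
  ],
)

```text
clock: 24.48
eef_pos: [0.4779, -0.2164, 0.2526]
orientation: [179.8, -0.2, 8.1]
wrist_force: [1.3, -1.0, 0.1]
grip_width: 0.005
grip_force: 0.0
```

```bash
python3 leaf.py|grep -v '^[01]\.'; python3 - <<'E'
from h import *
m,im=save("wrist","w11.png"); i2=cv2.imread("pics/sl.png")
c=np.zeros((400,800,3),np.uint8); c[:,:420]=cv2.resize(im[20:220,210:420],(420,400))[:,:,::-1]; c[:363,420:]=cv2.resize(i2[215:320,280:390],(380,363),interpolation=cv2.INTER_CUBIC)
cv2.imwrite("pics/c11.png",c)
E
```

```text
blue 299 330 361 247 268 344.7692307692308 258.7123745819398
0 [343.2 259.9] [331.8 265.9]
[-0.0301067  -0.00177233  0.25072745] [ 1.0750372  -0.06255004 -0.72071792]
```

View pics/c11.png

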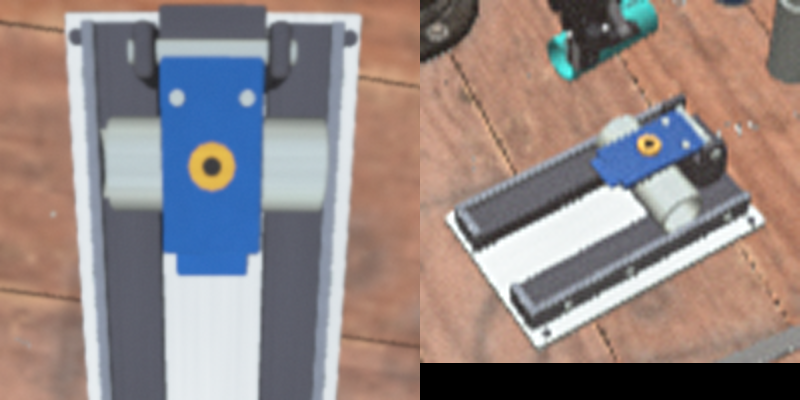

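The tube lies in the V, with the leaf level above it and the bush at (212,166) over the tube's axis. The robot is clear, so I'm handing in.

```bash
python3 -c "
from cell import manip
print(manip.hand_in())"
```

```text
the job is handed in; nothing more can be done
None
```

The tube was rolled over its top into the V and stopped there, then the leaf was pushed fully down above it; I handed the job in at about 25 s with the robot clear and nothing else touched, but got no verdict back.

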